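Index the dish turntable to its next hole

TASK

Turn the dish on the indexing turntable on by one hole: with the fingertips press the turntable's black plunger cap in until the pin drops out of its hole, push the table round clockwise (seen from above) to the next hole, and let the plunger spring fully back up so that the pin stands locked there. Do not force the table while the pin is in, do not run past the next hole, do not lift anything, and leave the dish in its nest and the things round about where they are.

Things in the scene. Friction and masses are not known exactly. Their poses are not given: they have to be found in the camera images.
- indexer: fixed base of the indexing turntable, 250 mm across, on the bench; origin on the turning axis at the centre of its underside, z up. On it turns a grey table 186 mm across, top 50 mm above the bench. At the start the pin stands in the hole in this body's own -x direction; the next hole clockwise lies 60 degrees on, from -x towards its own +y
- axis_top (a point): point on the turning axis at the height of the table top (50 mm above the bench)
- cap_top (a point): centre of the top of the plunger cap: flat, black, round, 40 mm across, 8 mm thick; it rides round with the table, 66 mm from the axis; its top stands 74 mm above the bench when up and goes 14 mm down. A finger that presses it and moves clockwise takes the table along by friction, or by pushing on the finger stop
- stop_top (a point): middle of the top edge of the upright steel finger stop fixed on the table, 28 mm from the cap's centre on the clockwise side: a plate 30 mm wide (radially), 4 mm thick, top 89 mm above the bench; it rides round with the table
- pin_top (a point): rounded top of the 8 mm brass pin, joined to the cap by a bar under the table, 108 mm from the axis on the same radius as the cap; it stands 1.5 mm above the ring when it is in a hole and goes up and down with the cap
- next_hole (a point): centre of the mouth of the next hole clockwise, in the fixed aluminium index ring round the table (radius 97 to 122 mm, 6 mm thick, top level with the table, 50 mm above the bench); six 11 mm holes, one every 60 degrees, 108 mm from the axis
- plunger (a joint): how far the plunger is pressed in, m: 0 fully up (pin in a hole), 0.014 at the bottom. A spring pushes it up with about 3.5 N at the top and 7 N at the bottom. The pin is clear of the ring from about 0.008; between holes the released pin rides against the ring's underside at about 0.0075 and springs up by itself at the next hole
- turntable (a joint): angle of the table, rad: 0 at the start, grows clockwise seen from above; 1.047 at the next hole. It turns freely with light friction (about 0.06 N m) when the pin is out, and has about 0.015 rad of play when the pin is in a hole
- dish: lidded clear petri dish, 71 mm across, 15 mm high, loose in the low nest of lugs at the centre of the table, its underside 52 mm above the bench; origin at the centre of its underside; rides round with the table
- bottle: bystander: small reagent bottle with a blue screw cap, 56 mm across, 105 mm tall, loose, right of the turntable; origin at the centre of its underside
- beaker: bystander: clear beaker, 57 mm across, 70 mm tall, loose, left of the turntable; origin at the centre of its underside
- marker: bystander: marker pen, 135 mm long, 17 mm thick, loose, lying to the right of the turntable nearer the robot; origin under its middle, length along its own y
Not all that is in view belongs to the job. Leave any brown or green look-alike of the dish alone.

How it is judged:
By the outcome, as a careful person would: the job done as asked, in the order asked, and still so for the second after the job is handed in, with the robot touching nothing.
It also fails if it takes over 35 s, if anything falls off the work surface, if the arm or the gripper's body presses on something with over 40 N, if the wrist force passes 120 N, or if a joint passes its speed limit or range.

ROBOT

A 7-joint arm with a two-finger parallel gripper is mounted at the origin on a cart in front of the work surface, level with it; the furniture and walls round the work are solid. World frame = base frame: x ahead of the robot, y to its left, z up, the work surface at z = 0. Lengths are in m, angles in degrees, forces in N, time in s.
With the tool pointing down it reaches from about 0.4 to 0.85 m from the base axis. Payload 6.9 kg.
Tool frame: the origin (TCP) lies at the very end of the fingers, on their centre line; the grasp point (between the pads) lies 19 mm behind it (grasp_offset is the distance from the TCP to the grasp point, in m); z points along the fingers, y is the direction in which the jaws open and shut (so a half turn about z gives the same grasp; the last joint's range is limited). The gripper opens to 85 mm and grips with 20 to 120 N. Pads are 22 mm wide; open, the fingers measure 114 mm over their backs; the gripper's body (76 mm by 85 mm) begins 54 mm behind the grasp point. The pads swing forward as they close: fully open they stand 13 mm farther back than shut.
Start: joints at [80.873, 29.078, -13.613, 85.955, 7.202, 65.827, -8.869], TCP at [0.164, -0.603, 0.231] pointing down, gripper open.
Joint ranges: [-176.47, 176.47], [-13.61, 117.27], [-81.72, 77.17], [0.22, 143.17], [-87.28, 267.28], [10, 112.55], [-165.47, 165.47]. Speed limits (degrees/s): [136.94, 136.94, 180, 180, 180, 180, 180].

INTERFACE

Orientations are given as [roll, pitch, yaw] about the fixed x, y, z axes, in that order (R = Rz(yaw) Ry(pitch) Rx(roll)).
In Python, from bench import * gives the robot as it stands.
- The arm moves only by the shell command python3 -m pendant 'ROWS' [OPENING] [FORCE]. ROWS is JSON, a list of rows, each a list of 4 numbers: the shift along the tool's x, y, z in units of 25 mm (1.0 is 25 mm), then the turn about the tool's z in units of 6 degrees (1.0 is 6 degrees). In form: [[x, y, z, spin], ...]. A call has 1 to 12 rows; each row shifts and turns the commanded pose from where the row before left it, along the tool's axes as they then stand; what a row does not reach is not made up. A row lasts 1/10 s, in which the tool goes at most 50 mm and 8.59 degrees, less where a joint would pass 70% of its speed; a pose out of reach is approached as far as the arm can. A call is refused whole if a number of a shift passes 1 or a number of a turn 1, either way. A call with a gripper value outside its range is refused whole. OPENING is the closure in counts, from 0 (fully open) to 255 (shut), set as the call begins (- or left out, the last holds). The fingers move at their own pace and stop on an object; FORCE is the grip in N (left out, the last holds). Time passes only in rows, so rows that do not move let the fingers close. It gives the time, the measured TCP pose, the force and the opening at its end, in the units of the state.
- get_state(): the state, without advancing time (a new reading comes with each control period).
- get_image(name): name is "side" or "top"; returns a dict with "color" (480x640x3 uint8, blue, green, red), "mtx" (3x3 intrinsics, pixels), "T" (4x4, takes a point from camera to world coordinates). Camera axes: x right, y up, looking along -z (the intrinsics and any distortion apply to the point x, -y, -z); pixel columns grow to the right and rows downward; lengths in m; the calibration is good to about 2 mm. A picture is of the moment at which its call begins. There is no depth.
- hand_in(): hands the job in, once; it reports no verdict.
The state is a dict: "t": time; "q": joint angles; "dq": joint speeds; "joint_torque": joint torques, N m; "tool_pos": TCP position; "orientation": TCP orientation; "wrist_force": force on the tool from outside, world axes, zero at the start; "moment": the same for the moment, N m; "grip_width": opening from 0.0 (shut) to 1.0 (fully open).
Only numpy, scipy, OpenCV 4.12 (cv2) and the standard library are available. Lean on these libraries where they do the work, as an engineer would, in place of code of your own. Each camera call takes 0.05 s, during which the arm holds its last target.

## Working session

There is one attempt and no reset: what is moved stays moved. The work goes in short steps, Python scripts to look and compute and a shell command to move; the robot and the scene stay as the last step left them, time stands still between calls to the robot, and variables do not carry over. Pictures are saved under pics/ and viewed, and the job is handed in when it is done.

```bash
ls; mkdir -p pics; python3 - <<'E'
from bench import *
import cv2
for n in("side","top"):
    i=get_image(n); cv2.imwrite(f"pics/{n}0.png",i["color"]); print(n,i["mtx"].tolist(),i["T"].round(4).tolist())
print(get_state())
E
```

```text
pics
side [[520.4365782272238, 0.0, 322.8486390063919], [0.0, 520.4365782272238, 240.52649564031623], [0.0, 0.0, 1.0]] [[0.9758, -0.1947, 0.0993, 0.6203], [0.2185, 0.8766, -0.4287, -0.5228], [-0.0036, 0.4401, 0.8979, 1.1658], [0.0, 0.0, 0.0, 1.0]]
top [[449.4909213795565, 0.0, 315.76240316147454], [0.0, 449.4909213795565, 234.47677161778802], [0.0, 0.0, 1.0]] [[-0.0167, 0.9736, -0.2276, 0.2241], [-0.9999, -0.0163, 0.0036, 0.0201], [-0.0002, 0.2277, 0.9737, 1.2091], [0.0, 0.0, 0.0, 1.0]]
{'t': 0.1, 'q': array([ 80.87439343,  29.11980838, -13.6124861 ,  86.00418206,
         7.20202475,  65.82461744,  -8.86984658]), 'dq': array([-0.08469751, -0.04342717,  0.02342296, -0.05947017,  0.05694105,
       -0.08660312,  0.05872234]), 'joint_torque': array([-4.57596034e-03, -6.21840191e+01, -2.19436705e+00, -2.50203949e+01,
        1.26692868e-02,  7.77118024e-03, -2.48700883e-05]), 'tool_pos': array([ 0.16339764, -0.60279981,  0.23052102]), 'orientation': array([-1.79910293e+02,  5.38342724e-05,  1.51732169e+01]), 'wrist_force': array([-0.20538849, -0.69819605, -0.75892369]), 'moment': array([ 0.02203485,  0.01468648, -0.02776261]), 'grip_width': 1.000533836796685}
```

View pics/side0.png

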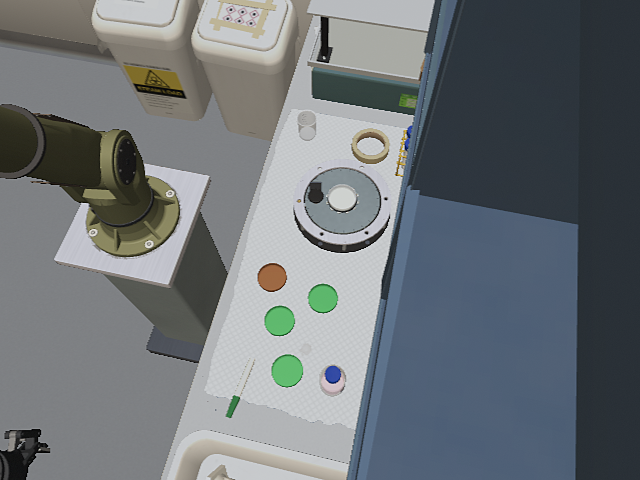

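View pics/top0.png

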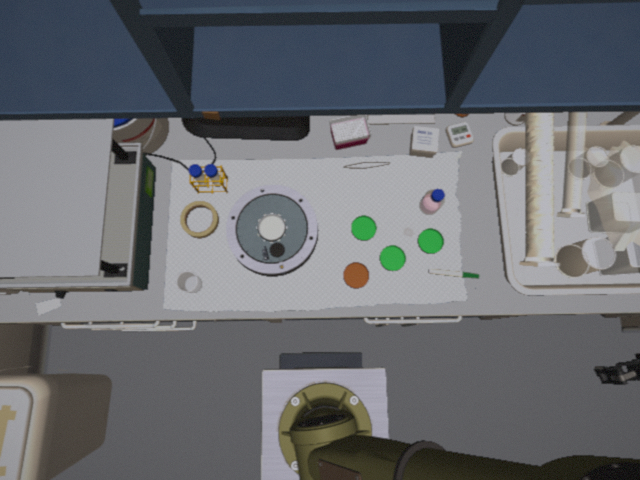

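The turntable is at about (342,203) in the side view and (272,230) in the top view. The cap is near (277,250) in the top view, with the finger stop on its left. I'll enlarge both views and measure.

```bash
cat > h.py <<'E'
from bench import *
import cv2, numpy as np
def ray(im,u,v):
    K=im["mtx"];T=im["T"]
    d=T[:3,:3]@np.array([(u-K[0,2])/K[0,0],-(v-K[1,2])/K[1,1],-1.0]); return T[:3,3],d
def onz(im,u,v,z):
    o,d=ray(im,u,v); return o+d*(z-o[2])/d[2]
def proj(im,p):
    c=im["T"][:3,:3].T@(np.array(p)-im["T"][:3,3]); K=im["mtx"]
    return K[0,2]+K[0,0]*c[0]/-c[2], K[1,2]-K[1,1]*c[1]/-c[2]
def crop(im,u,v,w,h,s,fn):
    c=im["color"][v-h:v+h,u-w:u+w]; cv2.imwrite(fn,cv2.resize(c,None,fx=s,fy=s,interpolation=cv2.INTER_CUBIC))
E
python3 - <<'E'
from h import *
t=get_image("top"); s=get_image("side")
crop(t,272,230,55,50,6,"pics/tc1.png"); crop(s,342,205,60,50,6,"pics/sc1.png")
for n,im,(u,v) in(("top",t,(272,230)),("side",s,(342,205))):
    g=im["color"].astype(int); m=(g.max(2)<45).astype(np.uint8)
    r=np.zeros_like(m); r[v-30:v+35,u-45:u+45]=1
    k,l,st,c=cv2.connectedComponentsWithStats(m*r)
    for i in range(1,k):
        if st[i,4]>15: print(n,st[i],c[i], onz(im,*c[i],0.074))
E
```

```text
top [271 244  13  12  77] [276.48051948 248.94805195] [0.45291019 0.11768229 0.074     ]
side [308 183  15  20 159] [315.52830189 193.59748428] [0.45413031 0.11928283 0.074     ]
side [297 220  21  20  61] [305.06557377 232.1147541 ] [0.45380776 0.01094664 0.074     ]
side [368 224  19  16  67] [378.10447761 234.01492537] [0.62254221 0.04327296 0.074     ]
```

```bash
sleep 3; ls pics
```

```text
sc1.png
side0.png
tc1.png
top0.png
```

View pics/tc1.png

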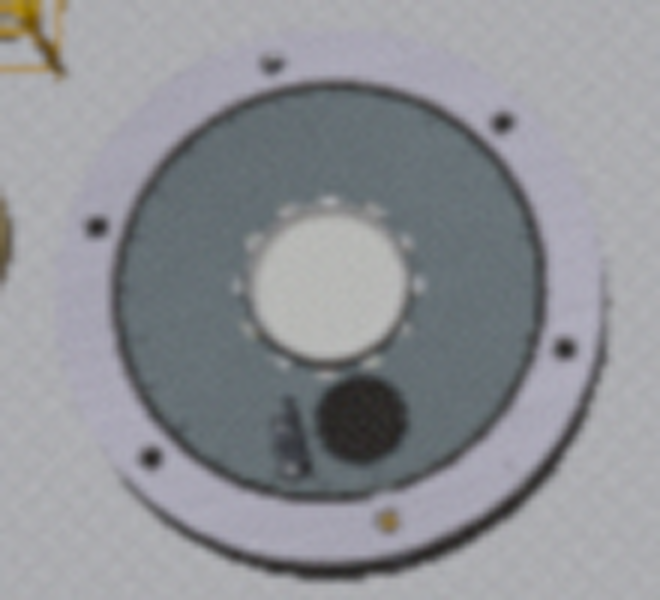

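View pics/sc1.png

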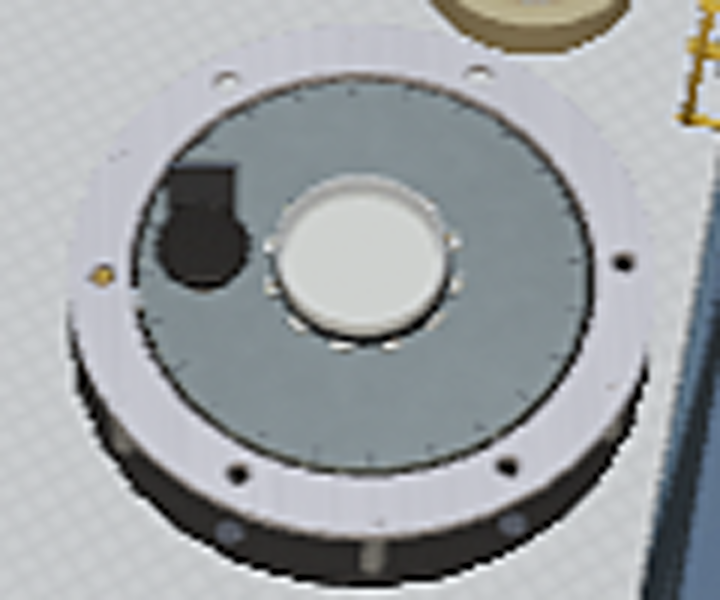

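```bash
python3 - <<'E'
from h import *
t=get_image("top"); s=get_image("side")
T=lambda a,b:(217+(a+.5)/6-.5,180+(b+.5)/6-.5); S=lambda a,b:(282+(a+.5)/6-.5,155+(b+.5)/6-.5)
ht=[(389,521),(151,458),(96,227),(272,62),(503,122),(565,349)]
hs=[(103,276),(227,78),(480,70),(623,262),(508,466),(238,475)]
for im,f,h in((t,T,ht),(s,S,hs)):
    P=np.array([onz(im,*f(*p),0.0515 if i==0 else .05) for i,p in enumerate(h)])
    # LSQ circle w/ 60deg model: mean centre, mean phase (clockwise = decreasing angle)
    c=P.mean(0); a=np.degrees(np.unwrap(np.arctan2(*(P-c)[:,1::-1].T)))+60*np.arange(6)
    print(c.round(4),np.hypot(*(P-c)[:,:2].T).round(4),a.round(1),a.mean())
print("cap",onz(t,*T(362,420),.074),onz(s,*S(204,247),.074))
print("stop side",onz(s,*S(203,165),.089),"top", onz(t,*T(289,400),.089),onz(t,*T(287,435),.089))
E
```

```text
[0.5161 0.1332 0.0503] [0.1085 0.1081 0.1082 0.1088 0.1081 0.1081] [-165.8 -165.8 -165.8 -165.9 -165.8 -165.9] -165.8406528699995
[0.5185 0.1321 0.0503] [0.1077 0.1096 0.1104 0.1077 0.1084 0.1093] [-164.8 -166.3 -165.2 -166.2 -165.9 -165.6] -165.65771311646657
cap [0.45122479 0.11655484 0.074     ] [0.45563528 0.11335027 0.074     ]
stop side [0.44880068 0.14228247 0.089     ] top [0.45738336 0.14624912 0.089     ] [0.4422936  0.14695673 0.089     ]
```

The ring holes from both views agree: axis ≈ (0.517, 0.133), pin direction −165.8°. The predicted cap position (0.453, 0.1165) matches the measured ones. Tool −y points clockwise at the cap, and the current yaw of 15.2° already suits. I'll shut the gripper and start the approach, leaving height as it is.

```bash
python3 -m pendant '[[1,-0.6,0,0],[1,-0.6,0,0],[1,-0.6,0,0],[1,-0.6,0,0],[1,-0.6,0,0],[1,-0.6,0,0]]' 255 40; python3 -c "
from h import *
print(get_state()['q'].round(1))"
```

```text
t: 0.9
tool_pos: [0.2855, -0.4762, 0.2314]
orientation: [180.0, -0.0, 15.2]
wrist_force: [0.3, -0.9, 0.6]
grip_width: 0.001
[ 67.1  23.  -15.5  96.6   6.8  61.3 -25.4]
```

```bash
python3 -m pendant '[[1,-0.6,0,0],[1,-0.6,0,0],[1,-0.6,0,0],[1,-0.6,0,0],[1,-0.6,0,0],[1,-0.6,0,0],[0.5,-1,0,0],[0.5,-1,0,0],[0.5,-1,0,0],[0.5,-1,0,0],[0.5,-1,0,0],[0.5,-1,0,0]]'; python3 -m pendant '[[0.5,-1,0,0],[0.5,-1,0,0],[0.5,-1,0,0],[0.5,-1,0,0],[0.5,-1,0,0],[0.5,-1,0,0],[0.4,-1,0,0]]'; python3 -c "
from h import *
print(get_state()['q'].round(1))"
```

```text
t: 2.1
tool_pos: [0.4392, -0.1855, 0.2314]
orientation: [180.0, -0.0, 15.2]
wrist_force: [-0.5, 0.3, 0.1]
grip_width: -0.002
t: 2.8
tool_pos: [0.4757, 0.0058, 0.2314]
orientation: [180.0, -0.0, 15.2]
wrist_force: [-0.2, -0.2, 0.5]
grip_width: -0.002
[ 16.1  16.8 -26.  107.5   8.6  57.6 -88.4]
```

```bash
python3 -m pendant '[[0.06,-0.94,0,0.17],[0.06,-0.93,0,0],[0.06,-0.93,0,0],[0.06,-0.93,0.4,0],[0.06,-0.93,0.8,0],[0,0,1,0],[0,0,1,0],[0,0,0.8,0],[0,0,0,0]]'; python3 - <<'E'
from h import *
print(get_state()['q'].round(1))
t=get_image("top"); s=get_image("side")
p=get_state()['tool_pos'];print(proj(t,p),proj(s,p))
a=t["color"][180:280,217:327]; b=s["color"][155:255,282:392]
cv2.imwrite("pics/c2.png",cv2.resize(np.hstack([a,b]),None,fx=3.6,fy=3.6,interpolation=cv2.INTER_CUBIC))
E
```

```text
t: 3.7
tool_pos: [0.4523, 0.1188, 0.1294]
orientation: [-180.0, 0.3, 14.2]
wrist_force: [-0.4, 0.8, 0.5]
grip_width: 0.001
[   0.9   23.7  -25.8  116.8   14.9   42.8 -109.9]
(np.float64(273.7551147019517), np.float64(243.98855857714608)) (np.float64(315.00416700739595), np.float64(180.71159194631332))
```

View pics/c2.png

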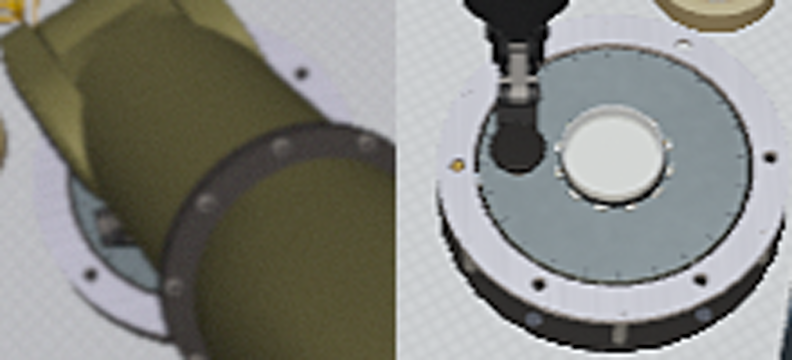

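The side view shows the shut fingertips at crop (515,95), which agrees with their projection. They are above the cap, with the pin at crop (457,165) still in its first hole. A 60° clockwise spin from here would take joint 7 past its range, so I'll spin the tool back 90° first. Tool +x will then be the clockwise direction.

```bash
python3 -m pendant '[[0,0,0,-1],[0,0,0,-1],[0,0,0,-1],[0,0,0,-1],[0,0,0,-1],[0,0,0,-1],[0,0,0,-1],[0,0,0,-1],[0,0,0,-1],[0,0,0,-1],[0,0,0,-1],[0,0,0,-1]]';python3 -m pendant '[[0,0,0,-1],[0,0,0,-1],[0,0,0,-1],[0,0,0,0],[0,0,0,0]]'; python3 - <<'E'
from h import *
print(get_state()['q'].round(1))
s=get_image("side");print(proj(s,get_state()['tool_pos']))
crop(s,330,190,50,45,6,"pics/s3.png")
E
```

```text
t: 5.0
tool_pos: [0.4547, 0.1192, 0.1328]
orientation: [179.8, 0.0, 86.3]
wrist_force: [0.0, -0.4, -0.5]
grip_width: 0.0
t: 5.5
tool_pos: [0.4543, 0.1192, 0.1321]
orientation: [179.9, 0.0, 103.9]
wrist_force: [0.6, -0.5, 0.7]
grip_width: -0.002
[ 17.7  28.9 -51.7 116.4  30.3  48.8 -37.3]
(np.float64(315.1433655191249), np.float64(180.74452461355446))
```

View pics/s3.png

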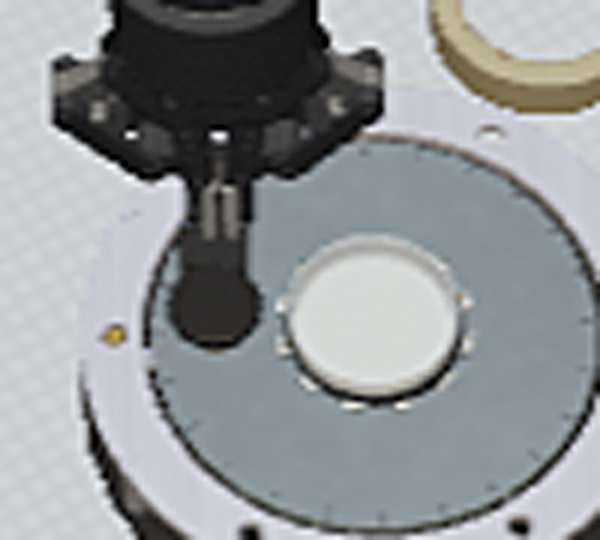

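```bash
python3 -m pendant '[[0,0.06,0.6,0],[0,0,0.6,0],[0,0,0.5,0],[0,0,0.3,0],[0,0,0,0],[0,0,0,0]]'; python3 -m pendant '[[0,0,0.1,0],[0,0,0.1,0],[0,0,0.1,0],[0,0,0.1,0],[0,0,0,0],[0,0,0,0]]'
```

```text
t: 6.15
tool_pos: [0.4553, 0.1199, 0.0815]
orientation: [180.0, -0.0, 104.1]
wrist_force: [-0.4, -0.2, 0.4]
grip_width: -0.004
t: 6.75
tool_pos: [0.4553, 0.1196, 0.0714]
orientation: [180.0, 0.0, 104.1]
wrist_force: [0.7, -0.6, 4.3]
grip_width: -0.003
```

Contact is at the expected height, with 4.3 N at 2.6 mm in. I'll press to about 12 mm.

```bash
python3 -m pendant '[[0,0,0.1,0],[0,0,0.1,0],[0,0,0.1,0],[0,0,0.08,0],[0,0,0,0],[0,0,0,0]]'; python3 - <<'E'
from h import *
s=get_image("side")
crop(s,330,190,50,45,6,"pics/s4.png")
E
```

```text
t: 7.35
tool_pos: [0.4553, 0.1197, 0.0617]
orientation: [180.0, 0.0, 104.2]
wrist_force: [0.1, -1.0, 6.2]
grip_width: 0.0
```

View pics/s4.png

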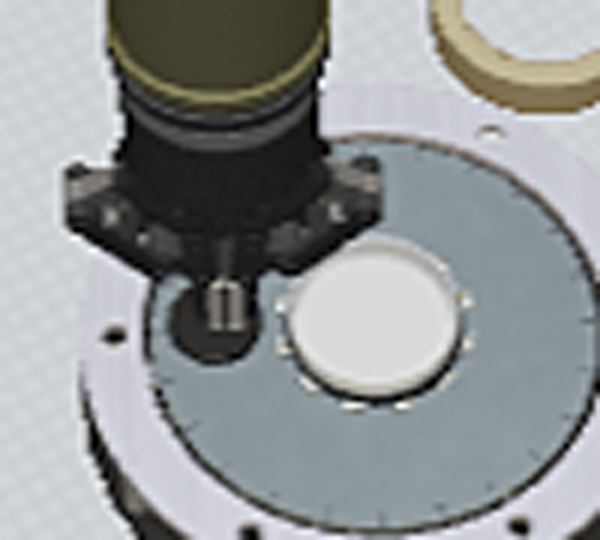

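The old pin hole at crop (115,335) is now dark, so the pin is out at 12.3 mm depth and 6.2 N. I'll turn in 3° rows along the arc.

```bash
python3 -m pendant '[[0.132,0.0085,0,0.5],[0.132,0.0085,0,0.5],[0.132,0.0085,0,0.5],[0.132,0.0085,0,0.5],[0.132,0.0085,0,0.5],[0.132,0.0085,0,0.5],[0.132,0.0085,0,0.5],[0.132,0.0085,0,0.5],[0,0,0,0],[0,0,0,0]]'; python3 - <<'E'
from h import *
print(get_state()['q'].round(1))
p=get_state()['tool_pos']-[.517,.1327,0];print(np.hypot(p[0],p[1]),np.degrees(np.arctan2(p[1],p[0])))
s=get_image("side")
crop(s,330,190,50,45,6,"pics/s5.png")
t=get_image("top")
crop(t,272,230,55,50,6,"pics/t5.png")
E
```

```text
t: 8.4
tool_pos: [0.4556, 0.1467, 0.062]
orientation: [179.9, -0.1, 80.2]
wrist_force: [-0.7, 0.4, 5.6]
grip_width: 0.0
[  5.   33.1 -38.3 119.6  33.3  38.  -65.6]
0.0629400374865624 167.14253768749154
```

View pics/s5.png

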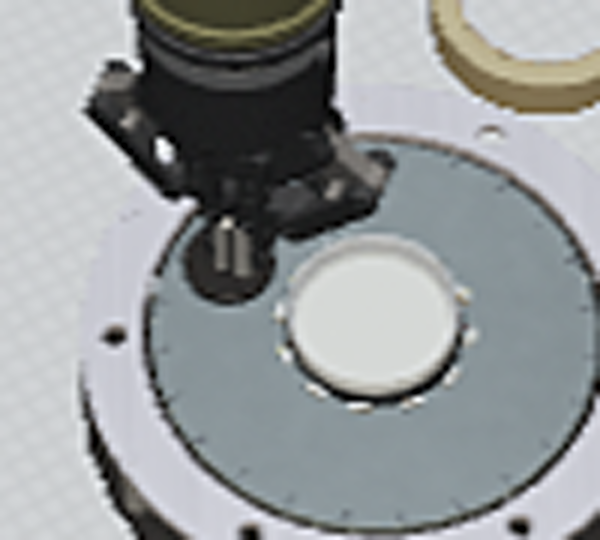

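View pics/t5.png

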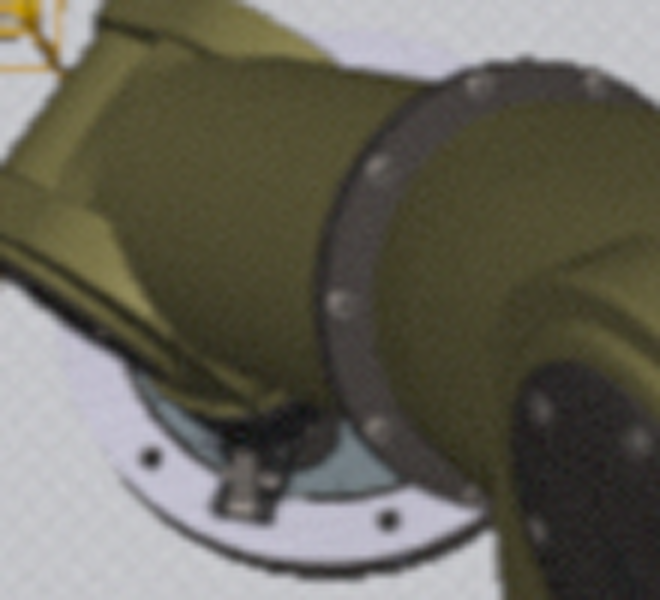

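The table follows: the cap is now at crop (230,263) in the side view. I'll continue another 24°.

```bash
python3 -m pendant '[[0.132,0.0085,0,0.5],[0.132,0.0085,0,0.5],[0.132,0.0085,0,0.5],[0.132,0.0085,0,0.5],[0.132,0.0085,0,0.5],[0.132,0.0085,0,0.5],[0.132,0.0085,0,0.5],[0.132,0.0085,0,0.5],[0,0,0,0],[0,0,0,0]]'; python3 - <<'E'
from h import *
print(get_state()['q'].round(1))
p=get_state()['tool_pos']-[.517,.1327,0];print(np.hypot(p[0],p[1]),np.degrees(np.arctan2(p[1],p[0])))
s=get_image("side")
for d in(46,48,50,52):
  a=np.radians(-165.8-d); print(d,(np.array(proj(s,[.517+.066*np.cos(a),.1327+.066*np.sin(a),.062]))-[280,145])*6)
crop(s,330,190,50,45,6,"pics/s6.png")
E
```

```text
t: 9.5
tool_pos: [0.4668, 0.1703, 0.062]
orientation: [179.9, -0.1, 56.1]
wrist_force: [2.0, -0.2, 5.7]
grip_width: 0.001
[ -1.9  32.7 -31.1 117.1  27.5  37.3 -85.2]
0.06270024122948543 143.18662734261702
46 [255.40116417 212.79968344]
48 [259.33257371 209.51093668]
50 [263.39254608 206.34350547]
52 [267.5761824  203.30086521]
```

View pics/s6.png

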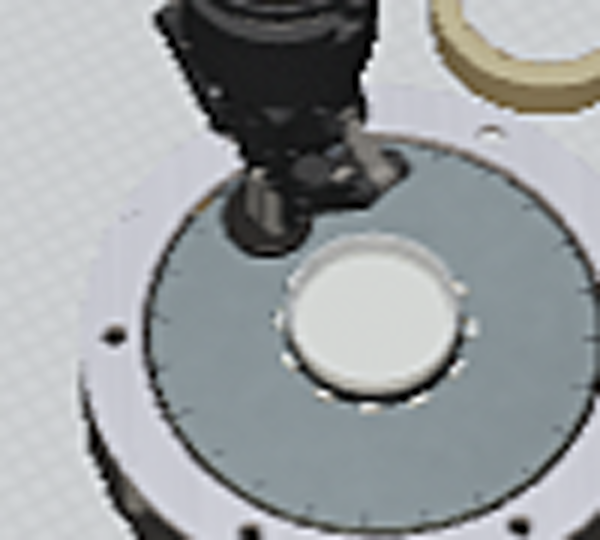

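The cap centre is at crop ≈(266,213), about 49–50° round. I'll lift so the pin rides under the ring, then push on the stop for the last ~10° so it springs up by itself.

```bash
python3 -m pendant '[[0,0,-0.16,0],[0,0,-0.16,0],[0,0,-0.16,0],[0,0,-0.16,0],[0,0,0,0]]'; python3 -m pendant '[[0.1,0.01,0,0],[0.1,0.01,0,0],[0.1,0.01,0,0],[0.05,0,0,0],[0,0,0,0]]';  python3 - <<'E'
from h import *
s=get_image("side")
crop(s,330,190,50,45,6,"pics/s7.png")
E
```

```text
t: 10.05
tool_pos: [0.4659, 0.17, 0.0782]
orientation: [180.0, -0.0, 56.2]
wrist_force: [0.8, -0.3, -0.1]
grip_width: -0.003
t: 10.55
tool_pos: [0.4715, 0.177, 0.0777]
orientation: [-180.0, -0.0, 56.2]
wrist_force: [-1.3, -0.2, 0.8]
grip_width: -0.001
```

View pics/s7.png

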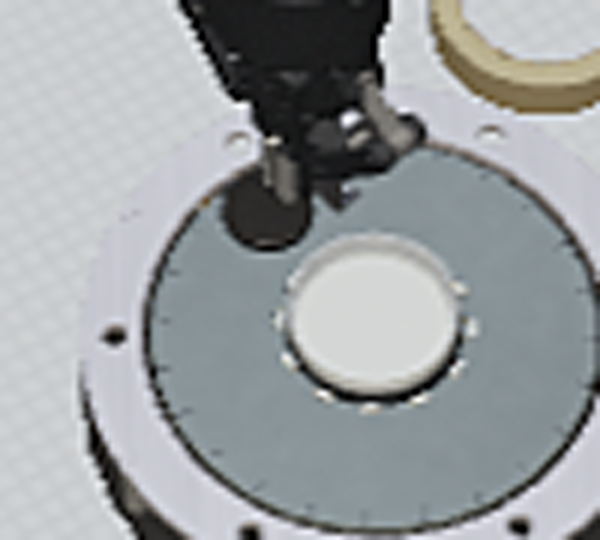

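The cap is up on the ring's underside at (266,206), the table hasn't moved, and the empty next hole is visible at (238,138). Now I'll push on the stop.

```bash
python3 -m pendant '[[0.06,0.01,0,0],[0.06,0.01,0,0],[0.06,0.01,0,0],[0.043,0.008,0,0.17],[0.043,0.008,0,0.17],[0.043,0.008,0,0.17],[0.043,0.008,0,0.17],[0.043,0.008,0,0.17],[0.043,0.008,0,0.17],[0,0,0,0],[0,0,0,0]]';  python3 - <<'E'
from h import *
s=get_image("side")
crop(s,330,190,50,45,6,"pics/s8.png")
p=get_state()['tool_pos']-[.517,.1327,0];print(np.hypot(p[0],p[1]),np.degrees(np.arctan2(p[1],p[0])))
E
```

```text
t: 11.7
tool_pos: [0.4786, 0.1833, 0.0775]
orientation: [180.0, 0.2, 50.0]
wrist_force: [-2.9, -4.4, 2.9]
grip_width: -0.0
0.06354702371304088 127.18085195209679
```

View pics/s8.png

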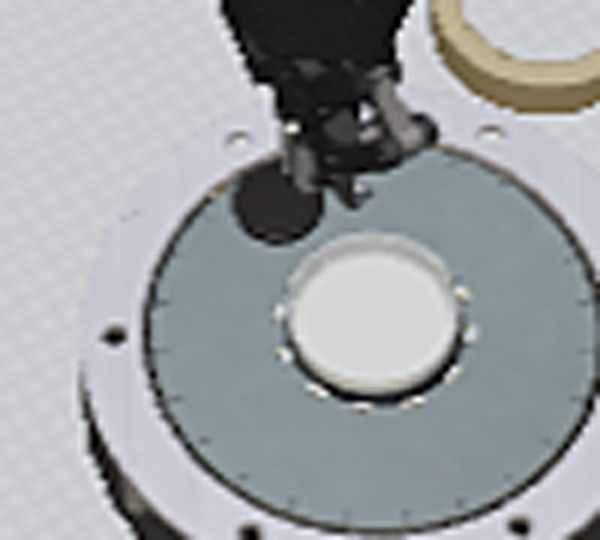

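```bash
python3 -m pendant '[[0.043,0.01,0,0.17],[0.043,0.01,0,0.17],[0.043,0.01,0,0.17],[0,0,0,0],[0,0,0,0]]';  python3 - <<'E'
from h import *
s=get_image("side")
crop(s,330,190,50,45,6,"pics/s9.png")
for d in(54,56,57,58,59,60):
  a=np.radians(-165.8-d); print(d,[((np.array(proj(s,[.517+.066*np.cos(a),.1327+.066*np.sin(a),z]))-[280,145])*6).round() for z in (.0665,.074)])
E
```

```text
t: 12.25
tool_pos: [0.4824, 0.1869, 0.0779]
orientation: [180.0, -0.1, 47.0]
wrist_force: [-0.3, -0.1, -0.2]
grip_width: 0.002
54 [array([272., 194.]), array([272., 185.])]
56 [array([276., 192.]), array([276., 182.])]
57 [array([279., 190.]), array([279., 180.])]
58 [array([281., 189.]), array([281., 179.])]
59 [array([283., 188.]), array([283., 178.])]
60 [array([285., 187.]), array([286., 177.])]
```

View pics/s9.png

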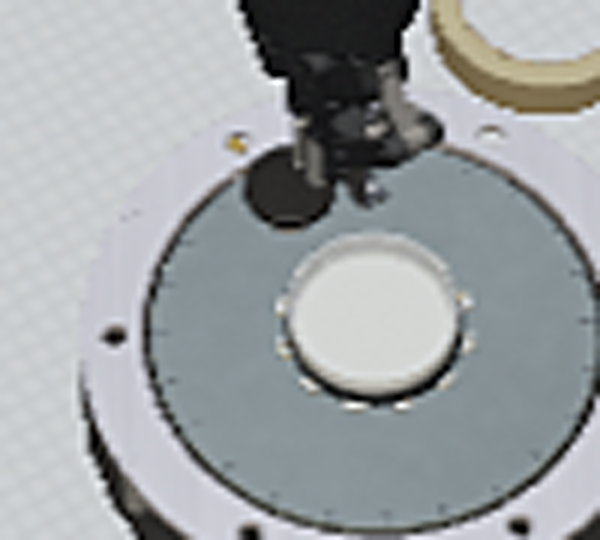

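Brass now shows in the next hole at (237,143), the cap has risen, and the force is back to about zero, so the pin has sprung in. I'll back off the stop and lift clear.

```bash
python3 -m pendant '[[-0.1,0,0,0],[-0.05,0,-0.1,0],[0,0,-0.4,0],[0,0,-0.8,0],[0,0,-1,0],[0,0,-1,0],[0,0,-1,0],[-0.5,-0.5,-1,0],[-1,-1,-0.5,0],[-1,-1,0,0],[-1,-1,0,0],[-1,-1,0,0]]'; python3 -m pendant '[[-0.5,-0.5,0,0],[0,0,0,0],[0,0,0,0]]'; python3 - <<'E'
from h import *
t=get_image("top"); s=get_image("side")
crop(s,342,205,60,50,6,"pics/s10.png"); crop(t,272,230,55,50,6,"pics/t10.png")
print(get_state()['q'].round(1))
E
```

```text
t: 13.5
tool_pos: [0.319, 0.1785, 0.2235]
orientation: [180.0, -0.1, 47.0]
wrist_force: [-0.1, -0.7, -0.3]
grip_width: -0.004
t: 13.8
tool_pos: [0.3034, 0.178, 0.2236]
orientation: [179.9, -0.1, 47.0]
wrist_force: [0.5, 0.4, -0.2]
grip_width: 0.003
[  2.    6.6 -40.5 122.9   5.4  52.1 -84.7]
```

View pics/s10.png

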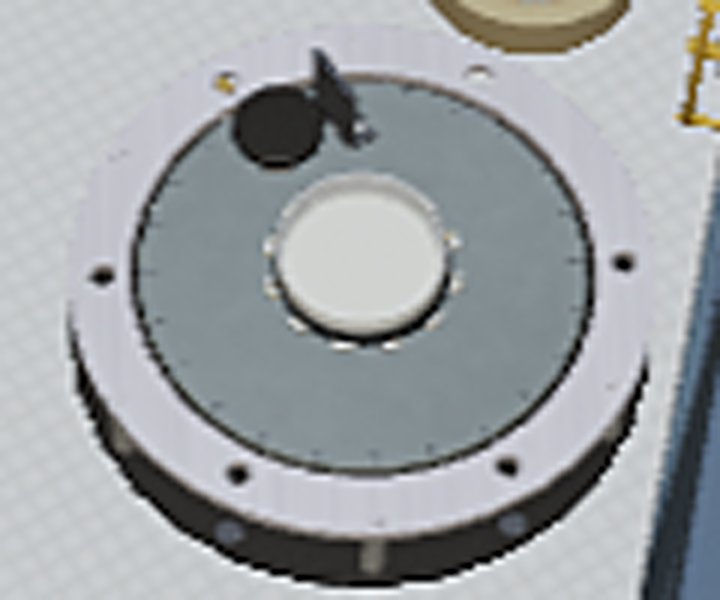

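View pics/t10.png

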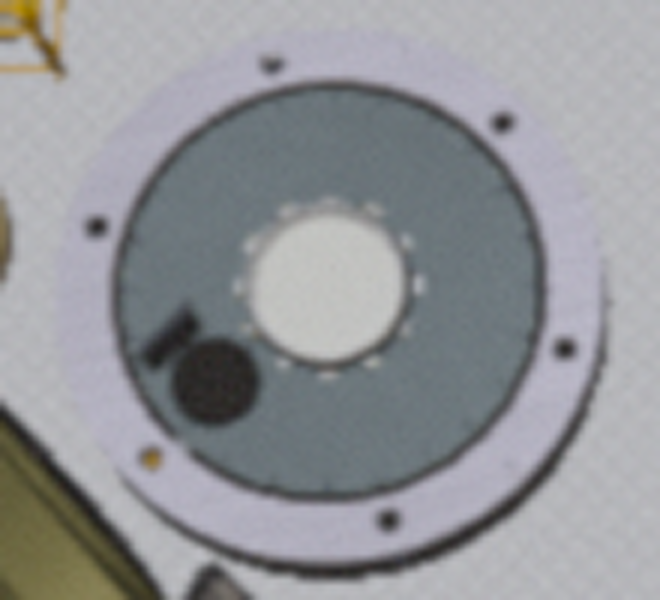

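The pin now shows brass in the next hole, at (226,83) in the side crop and (152,458) in the top crop. The old hole is dark and the dish sits in its nest. I'll check the cap height and the surroundings.

```bash
python3 - <<'E'
from h import *
t=get_image("top"); s=get_image("side")
def dark(im,r,th=60):
    x0,y0,x1,y1=r; g=im["color"][y0:y1,x0:x1].max(2); m=(g<th).astype(np.uint8)
    m=cv2.morphologyEx(m,cv2.MORPH_OPEN,np.ones((5,5),np.uint8))
    c=max(cv2.findContours(m,0,1)[0],key=cv2.contourArea); (e,ax,_)=cv2.fitEllipse(c); return e[0]+x0,e[1]+y0,ax
a=dark(t,(240,228,265,254)); b=dark(s,(316,162,340,190))
print(a,b)
for z in(.0665,.070,.074): print(z,onz(t,*a[:2],z)[:2].round(4),onz(s,*b[:2],z)[:2].round(4))
for n,im in(("top",t),("side",s)):
    d=cv2.absdiff(im["color"],cv2.imread(f"pics/{n}0.png")).max(2)
    m=(d>40).astype(np.uint8); k,l,st,c=cv2.connectedComponentsWithStats(m)
    print(n,[st[i].tolist() for i in range(1,k) if st[i,4]>8])
E
```

```text
(252.07596397399902, 242.89445400238037, (12.516441345214844, 13.40164566040039)) (328.0609140396118, 175.22235107421875, (10.845650672912598, 15.163023948669434))
0.0665 [0.4715 0.1818] [0.4716 0.1828]
0.07 [0.4708 0.1813] [0.4721 0.1805]
0.074 [0.4699 0.1807] [0.4726 0.178 ]
top [[240, 232, 20, 19, 215], [153, 237, 175, 243, 16410], [269, 242, 16, 16, 183], [263, 247, 6, 12, 33], [594, 353, 46, 32, 749], [313, 405, 6, 3, 9], [291, 407, 39, 24, 433], [339, 418, 7, 5, 20], [356, 419, 4, 7, 14], [321, 422, 28, 19, 291], [348, 435, 292, 45, 7192], [310, 443, 23, 12, 99], [319, 458, 17, 8, 34]]
side [[0, 0, 132, 208, 12697], [174, 0, 98, 130, 4926], [120, 137, 12, 21, 122], [133, 139, 13, 39, 62], [131, 153, 5, 12, 22], [320, 163, 25, 21, 259], [119, 165, 19, 29, 290], [56, 169, 44, 15, 99], [307, 182, 17, 22, 272], [83, 189, 33, 11, 276], [0, 429, 50, 51, 1524]]
```

Height is ambiguous to a few mm, so I'll repeat the same measurement on the start images, where the cap was known to be up, and on the brass pixels.

```bash
python3 - <<'E'
from h import *
t=get_image("top"); s=get_image("side")
t0=dict(t,color=cv2.imread("pics/top0.png")); s0=dict(s,color=cv2.imread("pics/side0.png"))
def tri(a,b):
    (o1,d1),(o2,d2)=ray(t,*a),ray(s,*b); 
    k=np.linalg.lstsq(np.c_[d1,-d2],o2-o1,rcond=None)[0]; p,q=o1+d1*k[0],o2+d2*k[1]; return ((p+q)/2).round(4),(np.linalg.norm(p-q)*1e3).round(1)
def brass(im,r):
    x0,y0,x1,y1=r; g=im["color"][y0:y1,x0:x1].astype(float); w=np.clip(np.minimum(g[...,2],g[...,1])-g[...,0]-15,0,None)
    y,x=np.mgrid[y0:y1,x0:x1]; return (x*w).sum()/w.sum(),(y*w).sum()/w.sum(),w.sum(),int((w>0).sum())
b=[brass(t0,(276,261,288,273)),brass(s0,(292,194,306,208)),brass(t,(236,250,248,262)),brass(s,(313,161,327,175))]
print(b); print("pin start",tri(b[0][:2],b[1][:2]),"pin now",tri(b[2][:2],b[3][:2]))
# cap by template-free edge: leftmost/bottom extents
crop2=lambda im,u,v:im["color"][v-11:v+11,u-13:u+13]
rows=[np.hstack([crop2(s0,300,200),crop2(s,320,170)]),np.hstack([crop2(t0,280,264),crop2(t,244,256)])]
cv2.imwrite("pics/cmp.png",cv2.resize(np.vstack(rows),None,fx=12,fy=12,interpolation=cv2.INTER_NEAREST))
E
```

```text
[(np.float64(281.41379310344826), np.float64(266.48275862068965), np.float64(87.0), 5), (np.float64(298.7631578947368), np.float64(200.57565789473685), np.float64(304.0), 9), (np.float64(241.76984126984127), np.float64(256.2063492063492), np.float64(126.0), 6), (np.float64(318.9515418502203), np.float64(168.60352422907488), np.float64(227.0), 5)]
pin start (array([0.4126, 0.1077, 0.0438]), np.float64(1.6)) pin now (array([0.4412, 0.2117, 0.0441]), np.float64(0.4))
```

View pics/cmp.png

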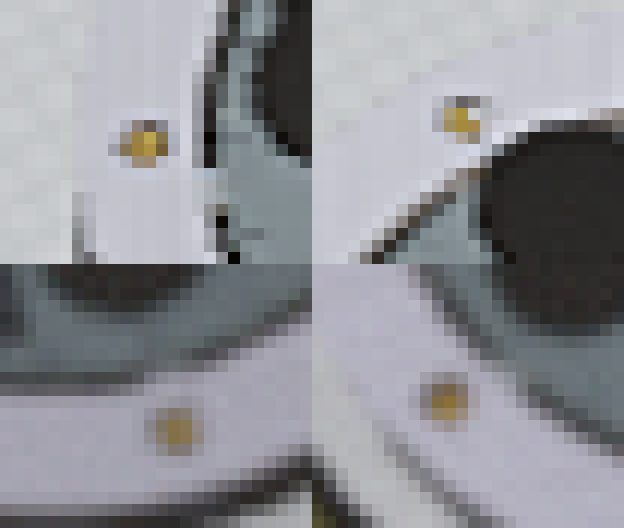

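By the same method the pin triangulates to 43.8 mm at the start and 44.1 mm now. The height is unchanged, so the plunger is fully up again. Nothing changed around the turntable.

```bash
python3 -c "
from bench import *
print(hand_in())"
```

```text
the job is handed in; nothing more can be done
None
```

The turntable is on by one hole with the pin locked there, and I handed the job in at about 14 s with the arm backed off and touching nothing.

**What I did:** I pressed the cap 12.3 mm in with the shut fingertips (about 6 N) and saw the pin leave its hole. I turned the table about 49° clockwise with the cap held down. Then I lifted so the pin rode under the ring, and pushed the finger stop slowly the rest of the way until the pin sprang up by itself. The wrist force I read along the way stayed near 6 N or below.

**Last checks:**
- **Pin position:** brass shows in the next hole in both views, and the old hole is empty.
- **Pin height:** it measures the same as at the start, 44.1 mm against 43.8 mm. Both read low against the true 51.5 mm, so I relied only on the two being equal.
- **Cap:** its position matches the 60° prediction to about 2 mm. Its height from the two views alone was ambiguous by several mm, so the pin comparison is what shows the plunger is fully up.
- **Dish and surroundings:** the dish sits in its nest. Comparing before and after pictures showed no change at the bottle, marker or other dishes. The arm hid part of the top view, including the beaker, but the side view showed no change there.

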